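# Close the cheese keeper and tuck its lid beneath the lip

### The arm

A 6-joint arm with a two-finger parallel gripper is mounted at the origin on the work surface. World frame = base frame: x ahead of the robot, y to its left, z up, the work surface at z = 0. Lengths are in mm, angles in rad, forces in N, time in s.
With the tool pointing down it reaches from about 275 to 825 mm from the base axis. Payload 5.2 kg.
Tool frame: the origin (TCP) lies at the very end of the fingers, on their centre line; the grasp point (between the pads) lies 19 mm behind it; z points along the fingers, y is the line along which they close (so a half turn about z gives the same grasp; the last joint's range is limited). The gripper opens to 93 mm and grips with 3 to 60 N. Pads are 15 mm wide; open, the fingers measure 128 mm over their backs; the gripper's body (75 mm by 188 mm) begins 65 mm behind the grasp point.
Start: joints at [0.903, 0.259, 1.535, -0, 1.348, -0.203], TCP at [246.514, 491.666, 218.653] pointing down, gripper open.
Joint ranges: [-3.14, 3.14], [-0.91, 2.08], [0.19, 2.58], [-1.22, 4.36], [0.22, 2.71], [-3.12, 3.12]. Speed limits (rad/s): [2.57, 2.57, 3.14, 3.14, 3.14, 3.14].

### API

Orientations are given as [roll, pitch, yaw] about the fixed x, y, z axes, in that order (R = Rz(yaw) Ry(pitch) Rx(roll)).
In Python, from bench import robot gives the robot as it stands. The module is installed in compiled form; this text tells all that it offers. Calls block until the motion is done:
- robot.move_ptp(position, orientation): joint-space move of the TCP to a pose.
- robot.move_linear(position, ori=None, speed=150, f_stop=None): straight line of the TCP; ori=None keeps the orientation; speed is the mean speed in mm/s. With f_stop (N) it stops when the force on the tool has changed by that much, and returns True; else False.
- robot.move_j(angles): joint-space move.
- robot.move_gripper(opening): opening from 0.0 (shut) to 1.0 (fully open); the grip force is fixed at half the most; returns when the fingers have stopped.
- robot.sleep(seconds).
- robot.inverse_kinematics(position, orientation): joint angles nearest the present ones, or None.
- robot.get_image(name): name is "side" or "top" or "wrist"; returns a dict with "img" (384x512x3 uint8, blue, green, red), "fovy" (degrees; the focal length in pixels is half the picture's height over the tangent of half this angle, whatever the lens; pixels are square), "cx", "cy" (the principal point, pixels), "k1" (the pictures are not rectified: a ray, as slopes to the right and down, at radius r is drawn at 1 + k1 r^2 times it, then the intrinsics apply), "eye" and "orientation" of the camera in the world. Camera axes: x right, y down, z forward; pixel columns grow to the right and rows downward; lengths in mm; the calibration is good to about 2 mm. A picture is of the moment at which its call begins. There is no depth.
A pose or a line that the arm cannot do raises robot.MotionError and nothing moves.
- robot.hand_in(): hands the job in; it is judged then, once.
Readings, each from a call of its own:
- robot.current_t(): time.
- robot.current_qpos(): joint angles.
- robot.current_joint_vel(): joint speeds.
- robot.current_joint_efforts(): joint torques, N m.
- robot.current_tcp_pos(): TCP position.
- robot.current_eef_rot(): TCP orientation.
- robot.current_contact_force(): force on the tool from outside, world axes, zero at the start.
- robot.current_ft_torque(): the same for the moment, N m.
- robot.current_gripper_width(): opening from 0.0 (shut) to 1.0 (fully open).
- robot.current_finger_force(): force on a finger pad.
Only numpy, scipy, OpenCV 4.12 (cv2) and the standard library are available. Lean on these libraries where they do the work, as an engineer would, in place of code of your own. Each camera call takes 0.05 s, during which the arm holds its last target. There are 200 camera calls.

### The job

Close the open metal cheese keeper with the fingertips: fold its springy hinged lid right over onto the pan, hold it down, and push it away from its hinge as far as it goes, so that its free edge tucks beneath the retaining lip on the opposite rim and stays shut when you let go. Only push and press the lid, do not pinch it, and do not pick up or shove aside any of the loose things around it.

Things in the scene. Friction and masses are not known exactly. Their poses are not given: they have to be found in the camera images.
- keeper: the cheese keeper: a plain metal open pan fixed to the table, 200 mm (x) by 120 mm (y), walls 76 mm high, with sliced cheese inside. Origin at the centre of its underside on the table, z up. The lid is hinged at its -x end (the end nearer the robot); the retaining lip is at its +x end. The yaw varies
- lid (a joint): angle of the sheet-metal lid (rad): 0 = flat over the pan (a stop), 1.57 = upright, more = leaning back over the -x end (stop at 2.1). The hinge is sprung towards 1.75: let go untucked, the lid rises again (holding it flat takes about 2 N at the rib); its friction lets it stand anywhere from 1.55 to 1.95
- hinge_slide (a joint): how far the lid's hinge pin has slid along its slots towards the keeper's +x (m): 0 = near end (the start), 0.020 = all the way towards the lip (a stop). Stays where it is left; about 4 N moves it. If it has slid before the lid is down, the lid meets the top of the lip: draw it back to 0 first
- lid_hinge (a point): middle of the hinge axis, which runs along the keeper's y: 80 mm above the table, 85 mm from the keeper's origin towards -x when hinge_slide is 0
- lid_rib (a point): on the lid, middle of the hinge-side face of its finger rib, 85 mm from the hinge axis. The rib is a straight ridge on the outer face (the upper one once folded), parallel to the hinge, 96 mm long, 6 mm thick, standing 14 mm proud. Axes turn with the lid: x from hinge to free edge, z out of the outer face
- lid_edge (a point): on the lid, middle of its free edge on the outer face, 150 mm from the hinge axis; axes as lid_rib. The lid is 118 mm wide (y), reaches from 4 to 150 mm from the hinge axis and is 4 mm thick; its outer face lies 2 mm outside the hinge axis (82 mm above the table when flat)
- lip (a point): middle of the lower inner edge of the retaining lip, 86 mm above the table; keeper's axes. The lip is a fixed metal strip 80 mm wide (y), 6 mm thick, reaching 26 mm from here towards +x, with a 7 mm flare rising towards -x as lead-in (top 95 mm above the table). Lid flat, hinge_slide 0: the free edge is 9 mm short of here and 4 mm lower; at 0.020 it is 11 mm past
- ramekin: loose small white bowl, 72 mm across, 42 mm high, beside the keeper; leave alone. Origin: centre of its underside
- shaker: loose metal shaker, 48 mm across, 90 mm high, beside the keeper; leave alone. Origin: centre of its underside
- spatula: loose black-handled spatula, 240 mm long along its x, lying beside the keeper; leave alone. Origin: on its underside, about its middle
- sauce: loose squeeze bottle, 56 mm across, 170 mm high; leave alone. Origin: centre of its underside
- jar: loose glass jar, 72 mm across, 100 mm high; leave alone. Origin: centre of its underside
- can: loose metal can, 74 mm across, 110 mm high; leave alone. Origin: centre of its underside
- mug: loose white mug, 80 mm across, 90 mm high; leave alone. Origin: centre of its underside
Things that resemble listed ones, but are neither listed nor needed, are in the scene too. What is shaped like the keeper but blue is not meant.

How it is judged (in metres and radians):
On the way:
1. the lid has been folded down over the pan (value of joint lid below 0.3 rad), for 0.1 s.
At the end, for the whole second after the job is handed in: the lid lies within 0.05 rad of flat and at rest, slid at least 15 of its 20 mm, its free edge at least 5 mm beneath the lip and under it, and the loose things are at rest (value of joint lid below 0.05 rad and value of joint hinge_slide above 0.015 m and x of lid_edge in the frame of lip above 0.005 m and z of lid_edge in the frame of lip below 0.001 m and velocity of joint lid between -0.05 and 0.05 rad/s and linear speed of each of ramekin, shaker, spatula, sauce, jar, can, mug below 0.02 m/s); the robot touches nothing.
It fails at once if the lid or its rib was pinched between the fingers ((contact force between the fingers and lid_c0 above 1 N and contact force between the fingers and lid_c1 above 1 N) or (contact force between the fingers and lid_c3 above 1 N and contact force between the fingers and lid_c4 above 1 N)).
It fails at once if a loose thing was lifted or shoved more than 30 mm (distance of any of ramekin, shaker, spatula, sauce, jar, can, mug from where it was at the start of the episode above 0.03 m).
It fails at once if a loose thing was knocked over (angle between any of ramekin, shaker, spatula, sauce, jar, can, mug's own z axis and vertical above 0.5 rad).
It also fails if it takes over 45 s, if anything falls off the work surface, if the arm or the gripper's body presses on something with over 40 N, if the wrist force passes 120 N, or if a joint passes its speed limit or range.

## Working session

There is one attempt and no reset: what is moved stays moved. The work goes in short steps, each a Python script; the robot and the scene stay as the last script left them, time stands still between calls to the robot, and variables do not carry over. Pictures are saved under pics/ and viewed, at most 10 in all, crops included, and the job is handed in when it is done.

```bash
mkdir -p pics
cat > h.py <<'E'
import numpy as np, cv2, json
from scipy.spatial.transform import Rotation as R
from bench import robot
def cam(n):
    d=robot.get_image(n); d=dict(d); return d
def K(d):
    f=d["img"].shape[0]/2/np.tan(np.radians(d["fovy"])/2)
    return np.array([[f,0,d["cx"]],[0,f,d["cy"]],[0,0,1.]])
def Rc(d):
    o=np.array(d["orientation"],float)
    return o if o.shape==(3,3) else R.from_euler("xyz",o).as_matrix()
D=lambda d:np.array([d["k1"],0,0,0,0.])
def ray(d,p):
    u=cv2.undistortPoints(np.array([[p]],float),K(d),D(d))[0,0]
    v=Rc(d)@np.array([u[0],u[1],1]); return np.array(d["eye"],float),v/np.linalg.norm(v)
def at_z(d,p,z):
    e,v=ray(d,p); return e+v*(z-e[2])/v[2]
def tri(*dp):
    A=0;b=0
    for d,p in dp:
        e,v=ray(d,p);P=np.eye(3)-np.outer(v,v);A=A+P;b=b+P@e
    return np.linalg.solve(A,b)
def proj(d,X):
    Rm=Rc(d);t=-Rm.T@np.array(d["eye"],float)
    return cv2.projectPoints(np.atleast_2d(X).astype(float),cv2.Rodrigues(Rm.T)[0],t,K(d),D(d))[0][:,0]
def save(d,n): cv2.imwrite(n+".png",d["img"]); np.save(n+".npy",d,allow_pickle=True)
def load(n): return np.load(n+".npy",allow_pickle=True).item()
E
python3 - <<'E'
from h import *
for n in("side","top"):
    d=cam(n);save(d,"pics/"+n+"0");print({k:v for k,v in d.items() if k!="img"})
a=load("pics/side0")["img"];b=load("pics/top0")["img"]
E
```

```text
{'fovy': 45.932072713896986, 'cx': 256.7707196390689, 'cy': 190.89070979753862, 'k1': -0.1194532056078416, 'eye': array([  203.43487844, -1032.3510604 ,   943.79585478]), 'orientation': array([-2.22506918, -0.00916334, -0.31673997])}
{'fovy': 43.677100880472366, 'cx': 250.7120491491429, 'cy': 190.77964236280553, 'k1': -0.06761283399613825, 'eye': array([ 271.18180249,    3.85534657, 1332.39947053]), 'orientation': array([-2.93475395,  0.00340536, -1.5468428 ])}
```

View pics/side0.png

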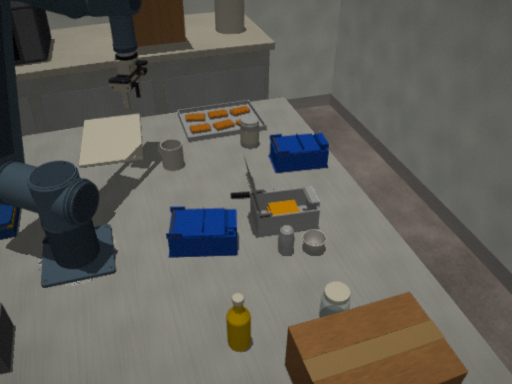

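View pics/top0.png

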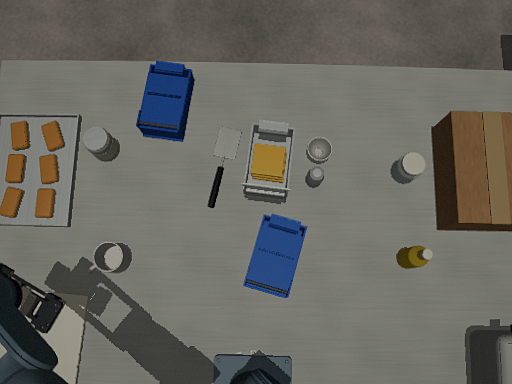

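The grey open keeper is at about (285,205) in the side view and (268,160) in the top view. The two blue boxes, at top (275,255) and (165,100), are lookalikes and not meant. I'll confirm this with an enlarged crop.

Run:
```python
from h import *
a=load("pics/side0")["img"][145:260,225:345];b=load("pics/top0")["img"][110:225,205:335]
f=lambda i,s:cv2.resize(i,None,fx=s,fy=s,interpolation=cv2.INTER_CUBIC)
A=f(a,3.1);B=f(b,3.1);print(A.shape,B.shape)
cv2.imwrite("pics/crop0.png",np.hstack([A,B]))
```

```text
(356, 372, 3) (356, 403, 3)
```

View pics/crop0.png

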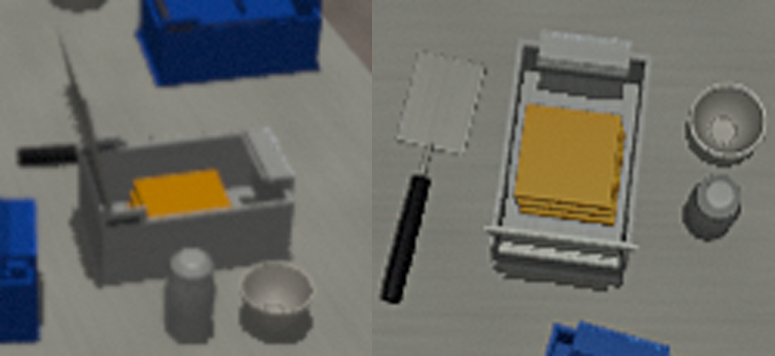

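The crop confirms it: the grey pan with cheese, its lid standing near upright at the robot side and the lip at the far end. Next I'll get the rough pose.

Run:
```python
from h import *
t=load("pics/top0");s=load("pics/side0")
T=lambda x,y:(205+(x-372)/3.1-.5,110+y/3.1-.5); S=lambda x,y:(225+x/3.1-.5,145+y/3.1-.5)
for n,p,z in[("far +y rim",T(521,42),76),("far -y rim",T(648,46),76),("lip far l",T(541,33),88),("lip far r",T(632,40),88),("near -y bot",T(612,288),0),("near +y bot",T(493,270),0)]:
    print(n,at_z(t,p,z).round(1))
print("lid -y corner",tri((t,T(637,247)),(s,S(87,160))).round(), "side lid top at",[tri((t,T(488,228)),(s,S(60,32))).round()])
print("shaker",at_z(t,T(722,192),90),"ramekin",at_z(t,T(727,120),42), at_z(s,S(190,335),0), at_z(s,S(275,345-15),0))
print("spat",at_z(t,T(448,75),5),at_z(t,T(392,298),15))
print(robot.current_qpos(),robot.current_eef_rot())
```

```text
far +y rim [726.1  13.9  76. ]
far -y rim [725.  -99.4  76. ]
lip far l [730.6  -3.7  88. ]
lip far r [725.9 -84.2  88. ]
near -y bot [519.1 -73.9   0. ]
near +y bot [533.3  35.    0. ]
lid -y corner [516. -83. 161.] side lid top at [array([521.,  35., 223.])]
shaker [ 588.71209813 -162.74762391   90.        ] ramekin [ 668.35776863 -174.11570244   42.        ] [ 583.63761099 -171.88123883    0.        ] [ 6.62722059e+02 -1.90422180e+02 -1.13686838e-13]
spat [717.60450666  82.16792233   5.        ] [502.48112632 124.99827343  15.        ]
[ 9.03211795e-01  2.59293821e-01  1.53597201e+00 -3.75666943e-06
  1.34799750e+00 -2.02804246e-01] [-3.13995548e+00 -3.32915028e-04  2.67681293e+00]
```

Run:
```python
from h import *
yaw=-0.115;c=np.array([626,-31,0.])
ex=np.array([np.cos(yaw),np.sin(yaw),0]);ez=np.array([0,0,1.])
h=c-85*ex+80*ez
for y,s in((yaw,-1),(yaw+np.pi,1)):
  for th in(1.8,1.6,1.4,1.2,.8,.4,0):
    p=h+72*(np.cos(th)*ex+np.sin(th)*ez)+5*(-np.sin(th)*ex+np.cos(th)*ez)
    for psi in (th,max(th-.4,0)):
      q=robot.inverse_kinematics(p,[np.pi,s*psi,y]);print(s,th,round(psi,2),None if q is None else np.round(q,2))
for y in(yaw,yaw+np.pi):
    print(robot.inverse_kinematics([520,-25,400],[np.pi,0,y]))
print(np.linalg.norm(0))
robot.move_ptp([500,-25,400],[np.pi,0,yaw]); 
d=cam("wrist");save(d,"pics/w1");print(d["eye"],d["orientation"],d["fovy"],robot.current_tcp_pos(),robot.current_t())
robot.move_linear([600,-60,400]);d=cam("wrist");save(d,"pics/w2");print(d["eye"],d["orientation"])
cv2.imwrite("pics/w12.png",np.hstack([load("pics/w1")["img"],d["img"]]))
```

```text
-1 1.8 1.8 None
-1 1.8 1.4 None
-1 1.6 1.6 None
-1 1.6 1.2 None
-1 1.4 1.4 None
-1 1.4 1.0 [-0.42  0.12  2.52  2.62  0.54 -1.28]
-1 1.2 1.2 None
-1 1.2 0.8 None
-1 0.8 0.8 None
-1 0.8 0.4 [-0.27  0.19  1.93  0.1   0.63  1.34]
-1 0.4 0.4 [-0.27  0.25  1.92  0.11  0.58  1.34]
-1 0.4 0.0 [-0.23  0.44  1.54 -0.    1.16  1.45]
-1 0 0 [-0.23  0.48  1.55 -0.    1.11  1.46]
-1 0 0 [-0.23  0.48  1.55 -0.    1.11  1.46]
1 1.8 1.8 None
1 1.8 1.4 None
1 1.6 1.6 None
1 1.6 1.2 None
1 1.4 1.4 None
1 1.4 1.0 [-0.42  0.12  2.52  2.62  0.54  1.86]
1 1.2 1.2 None
1 1.2 0.8 None
1 0.8 0.8 None
1 0.8 0.4 [-0.27  0.19  1.93  0.1   0.63 -1.8 ]
1 0.4 0.4 [-0.27  0.25  1.92  0.11  0.58 -1.8 ]
1 0.4 0.0 [-0.23  0.44  1.54  0.    1.16 -1.69]
1 0 0 [-0.23  0.48  1.55  0.    1.11 -1.69]
1 0 0 [-0.23  0.48  1.55  0.    1.11 -1.69]
[-2.62511464e-01  1.48108910e-01  1.24364982e+00 -4.44089210e-16
  1.74983392e+00  1.42328486e+00]
[-0.26251146  0.14810891  1.24364982  0.          1.74983392 -1.71830779]
0.0
[574.67655537 -33.30221585 565.91838685] [ 2.87086692e+00  3.47328358e-04 -1.68425050e+00] 69.20797960725059 [499.96761409 -24.21451917 399.74281323] 2.3083
[674.39866419 -68.66652928 566.12800982] [ 2.87082945e+00  1.38652454e-04 -1.68533619e+00]
```

View pics/w1.png

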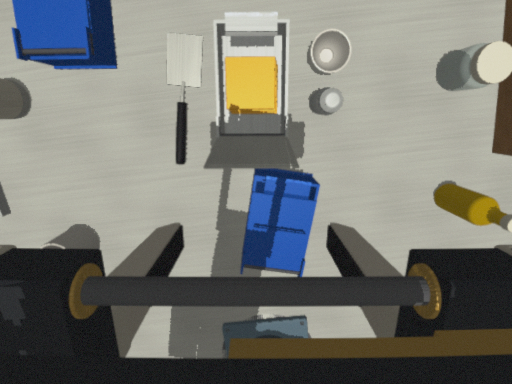

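View pics/w2.png

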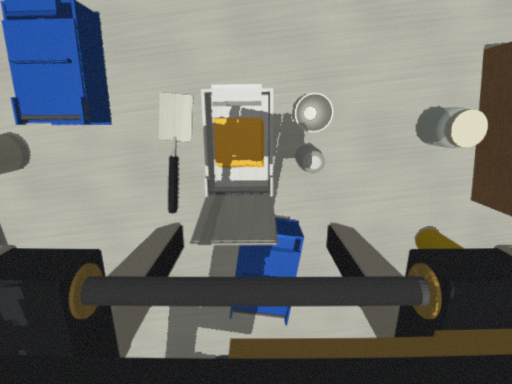

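w1 shows the pan at (216–289, 20–136) with the lid's free edge at (205,166)–(299,167). w2 shows the pan at (202–272, 90–195) and the edge at (193,241)–(277,242). I'll triangulate from these.

Run:
```python
from h import *
a=load("pics/w1");b=load("pics/w2")
for n,p,q in[("lid +y",(205,166),(193,241)),("lid -y",(299,167),(277,242)),("lip far+y",(226,12.5),(211,85)),("lip far-y",(278,13),(261,85)),("near rim+y",(216,136),(206,195)),("near rim -y",(288,136),(272,195)),("far rim+y",(215,21),(202,90)),("far rim-y",(290,22),(272,90)),("shaker",(331,100),(313,161))]:
    print(n,tri((a,p),(b,q)).round(1), at_z(a,p,76)[:2].round(),at_z(b,q,76)[:2].round())
f=lambda i,s:cv2.resize(i,None,fx=s,fy=s,interpolation=cv2.INTER_CUBIC)
cv2.imwrite("pics/crop1.png",np.hstack([f(a["img"][0:180,190:315],3.1),f(b["img"][70:250,180:305],3.1)]))
```

```text
lid +y [521.7  35.1 217.7] [501.  64.] [459.  76.]
lid -y [508.4 -80.6 221.3] [ 480. -102.] [439. -84.]
lip far+y [730.3  -6.4  97.9] [737.  -6.] [733.  -2.]
lip far-y [721.8 -84.6  93.8] [727. -87.] [724. -85.]
near rim+y [550.6  34.5  88. ] [550.  37.] [547.  36.]
near rim -y [537.7 -84.2  91.9] [536. -87.] [533. -84.]
far rim+y [727.   12.9  77.3] [727.  13.] [727.  14.]
far rim-y [ 713.5 -103.5   73.8] [ 712. -105.] [ 714. -102.]
shaker [ 587.6 -162.5   77.9] [ 588. -163.] [ 587. -162.]
```

View pics/crop1.png

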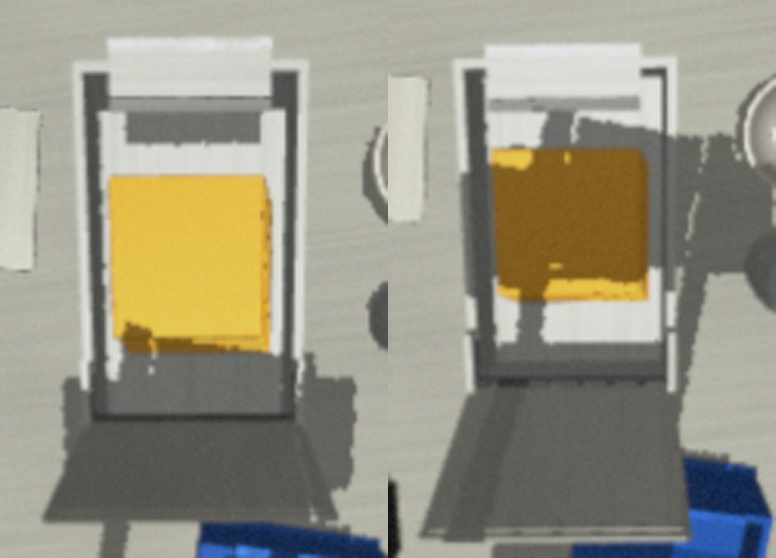

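Two views agree: the lid edge is 116 mm wide (118 given) and the yaw is -0.115. The far rim is at z≈76, and the hinge is near (538,-24). The lid leans at about 1.72 rad. Plan: shut the gripper, hold it nearly vertical, push the rib's crest from behind, then follow the lid's face down on the hinge side of the rib.

```bash
cat > plan.py <<'E'
from h import *
yaw=-0.115;c=np.array([623.,-34,0])
ex=np.array([np.cos(yaw),np.sin(yaw),0]);ez=np.array([0,0,1.]);H=c-85*ex+80*ez
def pose(corner,psi):  # corner: front corner of the tip, (x,z) from the hinge
    x,z=np.array(corner)-7.5*np.array([np.cos(psi),np.sin(psi)])
    return H+x*ex+z*ez,[np.pi,-psi,yaw]
def corner(th,g=7):
    cr=np.array([85*np.cos(th)-16*np.sin(th),85*np.sin(th)+16*np.cos(th)])
    w=np.clip((1.15-th)/.35,0,1)          # 0: on the crest, 1: on the face
    x=cr[0]-g; f=np.array([x,x*np.tan(th)+2/np.cos(th)]) if th<1.3 else cr
    return (1-w)*(cr+[0,-7])+w*f
def psi(th): return 0.3*np.clip(th/1.,0,1)
E
python3 - <<'E'
from plan import *
for co in([-60,190],[-60,76]): print(robot.inverse_kinematics(*pose(co,.3)))
for th in np.arange(1.75,-.01,-.125):
    co=corner(th);p,o=pose(co,psi(th));q=robot.inverse_kinematics(p,o)
    print(round(th,2),co.round(1),p.round(),None if q is None else np.round(q,2))
E
```

```text
[-0.32041594 -0.11579108  1.86362476  0.06766687  1.10063124  1.34362285]
[-0.32041594 -0.00336479  2.05923547  0.08466865  0.79346244  1.31485826]
1.75 [-30.9  73.8] [501. -20. 152.] [-0.3   0.06  2.    0.08  0.79  1.33]
1.62 [-20.6  77. ] [511. -21. 155.] [-0.3   0.07  1.98  0.08  0.8   1.34]
1.5 [-9.9 78.9] [522. -22. 157.] [-0.29  0.09  1.95  0.07  0.81  1.35]
1.38 [ 0.8 79.5] [532. -24. 157.] [-0.29  0.11  1.93  0.07  0.81  1.35]
1.25 [11.6 78.7] [543. -25. 156.] [-0.29  0.13  1.91  0.07  0.81  1.36]
1.12 [21.7 73.7] [553. -26. 152.] [-0.28  0.15  1.89  0.07  0.8   1.36]
1.0 [29.5 60.4] [561. -27. 138.] [-0.28  0.18  1.9   0.07  0.77  1.36]
0.88 [36.7 50.3] [568. -28. 128.] [-0.27  0.22  1.86  0.06  0.8   1.38]
0.75 [44.3 44. ] [575. -28. 122.] [-0.26  0.26  1.81  0.04  0.85  1.4 ]
0.62 [52.6 40.4] [583. -29. 119.] [-0.26  0.3   1.76  0.03  0.9   1.41]
0.5 [59.9 35. ] [591. -30. 114.] [-0.25  0.33  1.72  0.03  0.94  1.42]
0.38 [66.2 28.2] [597. -31. 107.] [-0.25  0.37  1.67  0.02  0.99  1.43]
0.25 [71.4 20.3] [602. -32. 100.] [-0.24  0.41  1.63  0.01  1.03  1.44]
0.12 [75.3 11.5] [606. -32.  91.] [-0.24  0.44  1.6   0.01  1.06  1.44]
0.0 [78.  2.] [609. -32.  82.] [-0.24  0.48  1.56 -0.    1.1   1.45]
```

Run:
```python
from plan import *
robot.move_gripper(0.0)
robot.move_ptp(*pose([-60,190],.3)); p,o=pose([-60,76],.3)
print("stop",robot.move_linear(p,o,speed=120,f_stop=8))
F=lambda:robot.current_contact_force().round(1) if hasattr(robot.current_contact_force(),'round') else robot.current_contact_force()
print(robot.current_t(),F())
for th in np.arange(1.75,.99,-.125):
    p,o=pose(corner(th),psi(th)); s=robot.move_linear(p,o,speed=60,f_stop=10)
    print(round(th,2),s,F(),round(robot.current_t(),1))
    if s: break
save(cam("side"),"pics/s1");save(cam("wrist"),"pics/w3")
a=load("pics/s1")["img"][90:250,200:350];b=load("pics/w3")["img"]
f=lambda i,h:cv2.resize(i,(int(i.shape[1]*h/i.shape[0]),h),interpolation=cv2.INTER_CUBIC)
cv2.imwrite("pics/c3.png",np.hstack([f(a,340),f(b,340)]))
```

```text
stop False
6.575 [-0.  -0.8  0.1]
1.75 False [ 0.1 -0.8  0.4] 7.2
1.62 False [-0.4  0.   0.1] 7.5
1.5 False [ 0.1  0.  -0.4] 7.9
1.38 False [-0.1  0.5  0.5] 8.2
1.25 False [ 0.1 -0.  -0.7] 8.5
1.12 False [-0.5 -0.6 -0.3] 8.9
1.0 False [ 0.2 -0.3  0.2] 9.3
```

View pics/c3.png

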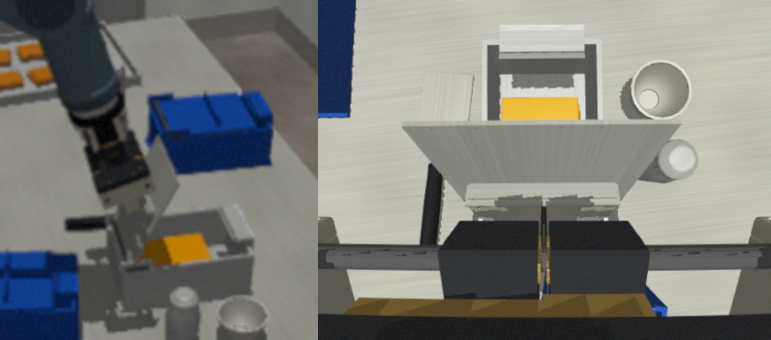

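The lid has come forward to about 1 rad, with the shut fingers centred just behind the rib (wrist panel at about (543,205)). Continuing down.

Run:
```python
from plan import *
F=lambda:np.round(robot.current_contact_force(),1)
for th in np.arange(.875,.1,-.125):
    p,o=pose(corner(th),psi(th)); s=robot.move_linear(p,o,speed=50,f_stop=10)
    print(round(th,2),s,F(),round(robot.current_t(),1))
    if s: break
if not s:
    co=corner(0)
    p,o=pose(co+[0,3],0); s=robot.move_linear(p,o,speed=40,f_stop=12);print(s,F(),robot.current_tcp_pos())
    if not s:
        p,o=pose(co-[0,10],0); s=robot.move_linear(p,o,speed=15,f_stop=10);print("press",s,F(),robot.current_tcp_pos(),robot.current_t())
save(cam("side"),"pics/s2");save(cam("wrist"),"pics/w4")
a=load("pics/s2")["img"][90:250,200:350];b=load("pics/w4")["img"]
f=lambda i,h:cv2.resize(i,(int(i.shape[1]*h/i.shape[0]),h),interpolation=cv2.INTER_CUBIC)
cv2.imwrite("pics/c4.png",np.hstack([f(a,340),f(b,340)]))
```

```text
0.88 False [-0.5 -0.3  0.4] 9.8
0.75 False [-0.2 -0.3  0.3] 10.1
0.62 False [-0.6  1.  -0. ] 10.4
0.5 False [-0.7 -0.3  1.2] 10.8
0.38 False [-0.1 -0.3  0.8] 11.1
0.25 False [-0.7 -0.4  1.1] 11.4
0.12 False [-0.6 -0.3  0.7] 11.8
False [-0.7 -0.8  1.6] [608.88448973 -32.36817779  85.00451967]
press True [-2.   1.2  9.2] [609.03410003 -32.44938749  81.34060351] 12.5917
```

View pics/c4.png

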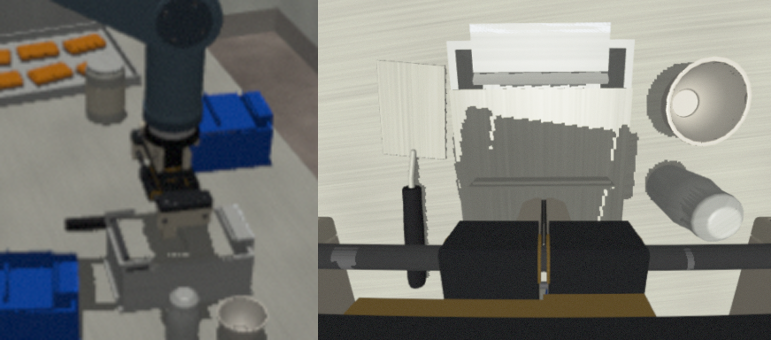

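The lid is flat (press contact at z=81.3, 82 expected). The rib is just ahead of the fingertips and the free edge is short of the lip. Now the slide.

Run:
```python
from plan import *
F=lambda:np.round(robot.current_contact_force(),1)
p0=np.array(robot.current_tcp_pos());P=p0.copy();P[2]=81.0
for k in range(1,9):
    s=robot.move_linear(P+ex*5*k,speed=30,f_stop=22)
    t=np.array(robot.current_tcp_pos());print(k,s,F(),((t-p0)@ex).round(1),t[2].round(1))
    if s: break
print(robot.current_t());save(cam("wrist"),"pics/w5")
t=np.array(robot.current_tcp_pos())
robot.move_linear(t+[0,0,6],speed=30);print(F())
robot.move_linear(t+[0,0,150]-25*ex,speed=150);print(F())
save(cam("side"),"pics/s3");save(cam("wrist"),"pics/w6")
a=load("pics/s3")["img"][90:250,200:350];b=load("pics/w6")["img"]
f=lambda i,h:cv2.resize(i,(int(i.shape[1]*h/i.shape[0]),h),interpolation=cv2.INTER_CUBIC)
cv2.imwrite("pics/c5.png",np.hstack([f(a,340),f(b,340)]))
```

```text
1 False [-2.8  0.9  6.2] 4.7 81.6
2 False [-3.5  0.3  6.7] 9.7 81.6
3 False [-3.2  0.6  6.1] 14.7 81.6
4 False [-2.7  0.6  6.1] 19.7 81.6
5 False [-4.8  0.5  8.2] 23.9 81.4
6 False [-5.   0.   7.5] 28.8 81.3
7 False [-14.5   0.5  11.6] 29.9 80.5
8 False [-26.1   1.   17.1] 30.1 79.7
15.2417
[-4.5  0.1  1.8]
[ 0.7  0.5 -0.5]
```

View pics/c5.png

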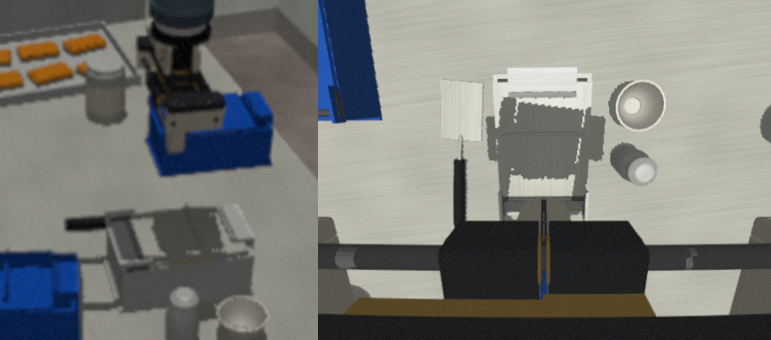

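The lid stays flat after release, with its free edge under the lip (wrist panel at about (542,95)). The push stalled against the end stop: the fingertip was about 108 mm from the hinge start, against 85+20 expected. The loose things haven't moved. Handing in.

```bash
python3 -c "
from bench import robot
print(robot.hand_in())"
```

```text
the job is handed in; nothing more can be done
None
```

The grey cheese keeper is shut: the lid was folded flat, slid to its end stop so its free edge sits under the lip, and stayed down when released; the job is handed in, though no verdict came back.

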